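# Take the round brush out of its jar and lay it on the brush rest

### The arm

A 7-joint arm with a two-finger parallel gripper is mounted at the origin on the work surface. World frame = base frame: x ahead of the robot, y to its left, z up, the work surface at z = 0. Lengths are in m, angles in rad, forces in N, time in s.
With the tool pointing down it reaches from about 0.35 to 0.9 m from the base axis. Payload 8.1 kg.
Tool frame: the origin (TCP) lies midway between the tips of the shut fingers; the grasp point (between the pads) lies 19 mm behind it; z points along the fingers, x is the direction in which the jaws open and shut, and the axes are right-handed (so a half turn about z gives the same grasp; the last joint's range is limited). The gripper opens to 92 mm and grips with 3 to 60 N. Pads are 19 mm wide; open, the fingers measure 130 mm over their backs; the gripper's body (75 mm by 190 mm) begins 47 mm behind the grasp point.
Start: joints at [-1.386, 0.434, 0.025, 1.573, -0.012, 1.134, -0.075], TCP at [0.177, 0.599, 0.227] pointing down, gripper open.
Joint ranges: [-2.62, 2.62], [-0.44, 2.09], [-1.27, 1.32], [0.08, 2.57], [-1.32, 4.46], [0.12, 2], [-2.74, 2.74]. Speed limits (rad/s): [2.22, 2.22, 3.01, 3.01, 3.14, 3.14, 3.14].

### API

Orientations are given as a rotation vector (axis times angle).
In Python, from cell import arm gives the robot as it stands. The module is installed in compiled form; this text tells all that it offers.
- The arm moves only by the tool play_rows, never from a script. Its argument "motion" is a list of rows, each a list of 7 numbers: the gripper's target within -1 to 1 (fully open at 1, half-way at 0, shut at -1), then the shift along the tool's x, y, z in mm, then the turn, a rotation vector about the tool's x, y, z in rad. In form: [[claw, tx, ty, tz, ax, ay, az], ...]. A call has 1 to 10 rows; each row is the pose to reach, as a shift and turn from the pose measured when the call began, along the tool's axes at that moment; what a row does not reach only later rows make up. A row lasts 1/10 s, in which the tool goes at most 50 mm and 8.59 degrees, less where a joint would pass 70% of its speed; a pose out of reach is approached as far as the arm can. A call with a gripper value outside its range is refused whole. The fingers move at their own pace and stop on an object; "force" is the grip in N (left out, the last holds). Time passes only in rows, so rows that repeat a pose let the fingers close. It gives the time, the measured TCP pose, the force and the opening at its end, in the units of the state.
- arm.observe(): the state, without advancing time (a new reading comes with each control period).
- arm.get_image(name): name is "side" or "top" or "wrist"; returns a dict with "img" (384x512x3 uint8, blue, green, red), "depth" (384x512 float32, m along the optical axis (not along the pixel's ray), 0 where there is no reading), "K" (3x3 intrinsics, pixels), "rvec" (rotation vector, rad) and "tvec" (3), from world to camera coordinates, as OpenCV has them. Camera axes: x right, y down, z forward; pixel columns grow to the right and rows downward; lengths in m; the calibration is good to about 2 mm. A picture is of the moment at which its call begins.
- arm.sign_off(): hands the job in, once; it reports no verdict.
Trained networks look in a picture, given as the dict that the camera call returned (one of the last four; its "shot" number tells which), for a name from the list of things; names that differ only in an ending like _2 or _b are one class to them, and where a whole thing is asked for, a point or a joint stands for the part that bears it (a point fixed in the world has none). Each returns a list of dicts, best first, with "score" (0 to 1); they miss things now and then, are a little off and sometimes report something else, mostly with a low value. They report only what shows in the picture. A call takes as long as a camera call. They do not tell look-alikes from the thing itself.
- arm.look_for(picture, query): "box" ([left, top, width, height] as shares, 0 to 1, of the picture: columns of its width, rows of its height, round what is visible of it).
The state is a dict: "clock": time; "joints": joint angles; "dq": joint speeds; "joint_efforts": joint torques, N m; "position": TCP position; "ee_rot": TCP orientation; "force": force on the tool from outside, world axes, zero at the start; "ft_torque": the same for the moment, N m; "width": opening from 0.0 (shut) to 1.0 (fully open).
Only numpy, scipy, OpenCV 4.12 (cv2) and the standard library are available. Lean on these libraries where they do the work, as an engineer would, in place of code of your own. Each camera call takes 0.05 s, during which the arm holds its last target. There are 200 camera calls.

### The job

Pull the round paint brush up out of the jar it stands in and lay it down across both supports of the wooden brush rest, in their valleys, with its bristles sticking out freely past either end of the rest. Leave the jar standing where it is, the flat brush in the other jar, and everything else undisturbed; let go of the brush so that it lies still.

Things in the scene. Friction and masses are not known exactly. Their poses are not given: they have to be found in the camera images.
- round_brush: Round artist's brush, 200 mm long, 50 to 80 g, standing loosely in a jar, bristles up, leaning about 20 degrees any way against the rim; told from the other brush by its round head. z axis along the brush from foot to bristles; origin on its axis 42 mm from the foot. Balances about 80 mm from the foot. Wooden handle up to 115 mm from the foot, diameter 11 (foot) to 15.6 mm.
- brush_ferrule (a point): Point on the round brush's axis in the middle of its steel ferrule, 135 mm from the foot; axes of the brush. The ferrule runs from 115 to 155 mm from the foot, diameter 18 mm, a good place to grip; beyond it, to 200 mm, is the dark rigid bristle head, up to 25 mm in diameter, pointed.
- brush_foot (a point): Point on the round brush's axis at the foot of the handle.
- jar: White ceramic jar that holds the round brush: outer diameter 48 mm, height 82 mm, wall 5 mm (mouth 38 mm), inner floor 12 mm up, 300 to 520 g, loose on the table. Origin at the centre of its underside, z up.
- rest: Wooden brush rest fixed to the table: foot plate 94 mm (along its x) by 86 mm (y), 12 mm thick, with two upright supports 8 mm thick at x = -35 and +35 mm. Each has a shallow V top across y, lowest (45 mm up) at y = 0, rising at about 22 degrees to 60 mm at y = -39 and +39 mm. The brush lies along x, over both. Origin at the centre of its underside, z up.
- rest_valley (a point): Point of the rest midway between the two supports, at the height of their valleys (45 mm above its underside); axes of the rest.
- other_jar: A second jar just like the first one, which holds the flat brush. Leave it.
- flat_brush: Flat brush, 195 mm long, leaning in the other jar with its head up: same handle, a 42 mm wide, 9 to 12 mm thick flat head. Origin on its axis 42 mm from the foot, z towards the head. Leave it.
- varnish: Closed amber glass bottle, diameter 60 mm, height 130 mm, standing on the table; origin at the centre of its underside. Leave it.
- primer: Closed low glass jar with a steel lid, diameter 72 mm, height 85 mm; origin at the centre of its underside. Leave it.
- bronze: Small lumpy bronze sculpture on a rod and a square wooden plinth, plinth 90 by 90 mm, 155 mm tall in all; origin at the centre of its underside. Leave it.
Mind the look-alikes: they are no part of the job. What is shaped like the jar but blue is not meant.

How it is judged:
On the way:
1. the round brush is lifted wholly out of its jar, which stays standing (z of brush_foot in the frame of jar above 0.09 m and angle between jar's own z axis and vertical below 0.2 rad), for 0.2 s.
At the end, for the whole second after the job is handed in: The round brush lies still and let go on both supports of the rest: level within 9 degrees, along the rest within 17 degrees, ferrule and foot within 30 mm of its middle line, foot past one support, bristles free past the other. Its jar stands on the table; the flat brush stands in its own (angle between round_brush's own z axis and vertical between 1.4 and 1.74 rad and angle between the z axis of round_brush and the x axis of rest, either way round below 0.3 rad and y of brush_ferrule in the frame of rest_valley between -0.03 and 0.03 m and y of brush_foot in the frame of rest_valley between -0.03 and 0.03 m and z of brush_ferrule in the frame of rest_valley between 0 and 0.03 m and ((x of brush_ferrule in the frame of rest_valley above 0.02 m and x of brush_foot in the frame of rest_valley below -0.035 m) or (x of brush_ferrule in the frame of rest_valley below -0.02 m and x of brush_foot in the frame of rest_valley above 0.035 m)) and contact force between round_brush and rest above 0.1 N and linear speed of round_brush below 0.03 m/s and angle between jar's own z axis and vertical below 0.1 rad and height (world z) of jar below 0.01 m and angle between flat_brush's own z axis and vertical below 0.6 rad and distance between flat_brush and other_jar below 0.08 m); the robot touches nothing.
It fails at once if the round brush's jar is tipped (over about 29 degrees) or shifted more than 60 mm (angle between jar's own z axis and vertical above 0.5 rad or distance of jar from where it was at the start of the episode above 0.06 m).
It fails at once if the other jar is shifted more than 40 mm or tipped (distance of other_jar from where it was at the start of the episode above 0.04 m or angle between other_jar's own z axis and vertical above 0.5 rad).
It fails at once if the flat brush is shifted more than 40 mm (distance of flat_brush from where it was at the start of the episode above 0.04 m).
It fails at once if the bottle, the low glass jar or the bronze is shifted more than 40 mm or tipped ((distance of varnish from where it was at the start of the episode above 0.04 m or angle between varnish's own z axis and vertical above 0.5 rad) or (distance of primer from where it was at the start of the episode above 0.04 m or angle between primer's own z axis and vertical above 0.5 rad) or (distance of bronze from where it was at the start of the episode above 0.04 m or angle between bronze's own z axis and vertical above 0.5 rad)).
It also fails if it takes over 48 s, if anything falls off the work surface, if the arm or the gripper's body presses on something with over 40 N, if the wrist force passes 120 N, or if a joint passes its speed limit or range.

## Working session

There is one attempt and no reset: what is moved stays moved. The work goes in short steps, Python scripts to look and compute and a tool call to move; the robot and the scene stay as the last step left them, time stands still between calls to the robot, and variables do not carry over. Pictures are saved under pics/ and viewed, on a budget of 10 in all, crops included, one or two more only if the job needs it, and the job is handed in when it is done.

Besides the shell and the picture viewer there is one more tool, called after "Call:" as name([rows], argument=value, ...), one row to a line, values as JSON. play_rows: Moves the arm, as the interface text tells. Its arguments: {"type":"object","properties":{"motion":{"type":"array"},"force":{"type":"number"}},"required":["motion"]}

```bash
mkdir -p pics; cat > h.py <<'E'
import numpy as np, cv2
from cell import arm
def cam(p):
    R=cv2.Rodrigues(np.array(p["rvec"],float))[0]; return R,np.array(p["tvec"],float).ravel(),np.array(p["K"])
def cloud(p):
    R,t,K=cam(p); d=p["depth"]; v,u=np.mgrid[:d.shape[0],:d.shape[1]]
    P=np.stack([(u-K[0,2])/K[0,0]*d,(v-K[1,2])/K[1,1]*d,d],-1)
    W=(P-t)@R; W[d<=0]=np.nan; return W
def proj(p,X):
    R,t,K=cam(p); c=(K@(R@np.array(X,float).reshape(-1,3).T+t[:,None])).T; return c[:,:2]/c[:,2:]
E
python3 - <<'E'
from h import *
print(arm.observe())
for n in ("top","side"):
    p=arm.get_image(n); np.save(f"{n}.npy",p,allow_pickle=True)
    im=p["img"].copy()
    for q in ("round_brush","flat_brush","jar","rest","brush_ferrule"):
        for r in arm.look_for(p,q)[:3]:
            b=np.array(r["box"])*[512,384,512,384]; print(n,q,round(r["score"],2),b.round())
    R,t,K=cam(p);print("campos",-R.T@t)
    cv2.imwrite(f"pics/{n}0.png",im)
a=cv2.imread("pics/top0.png");b=cv2.imread("pics/side0.png")
cv2.imwrite("pics/both.png",cv2.resize(np.vstack([a,b]),(800,1200))[:, :]) 
E
```

```text
{'clock': 0.0, 'joints': array([-1.38560884,  0.43524064,  0.02494774,  1.57406767, -0.01160227,
        1.13397422, -0.07509204]), 'dq': array([-0.00034044,  0.00299962, -0.00141277,  0.00057736, -0.00088876,
       -0.00066146, -0.00211713]), 'joint_efforts': array([-6.82070113e-04, -6.67871475e+01,  9.84861664e-01, -3.14440727e+01,
       -6.03369623e-02,  4.36184846e-02,  1.79724375e-04]), 'position': array([0.17729407, 0.5988155 , 0.22594507]), 'ee_rot': array([ 2.51624895e+00,  1.87927056e+00, -1.81639512e-03]), 'force': array([ 0.3223666 , -0.99010775, -0.56850504]), 'ft_torque': array([-0.00388211,  0.01326917, -0.00765013]), 'width': 0.9989650662457804}
top round_brush 0.57 [235. 197.  17.  40.]
top flat_brush 0.82 [110. 236.  38.  17.]
top jar 0.77 [193. 229.  27.  19.]
top jar 0.73 [229. 219.  17.  15.]
top jar 0.63 [239. 249.  21.  22.]
top rest 0.87 [300. 221.  42.  41.]
top brush_ferrule 0.48 [238. 199.  14.  37.]
campos [0.40951322 0.05726786 1.33476289]
side round_brush 0.91 [217. 161.  24.  45.]
side flat_brush 0.84 [125.  97.  34.  49.]
side jar 0.9 [210. 191.  22.  34.]
side jar 0.83 [176. 212.  27.  40.]
side jar 0.59 [179. 168.  21.  40.]
side rest 0.74 [236. 259.  48.  55.]
side brush_ferrule 0.92 [217. 157.  23.  48.]
campos [ 0.27689697 -0.46890415  0.82738777]
```

View pics/top0.png

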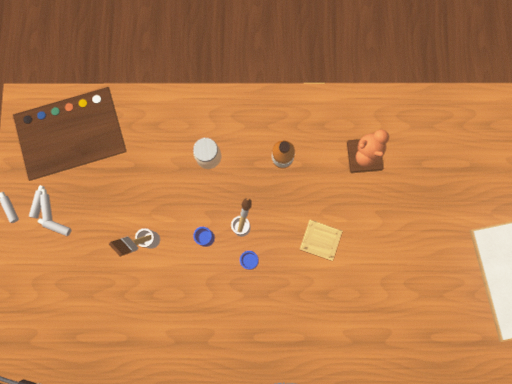

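View pics/side0.png

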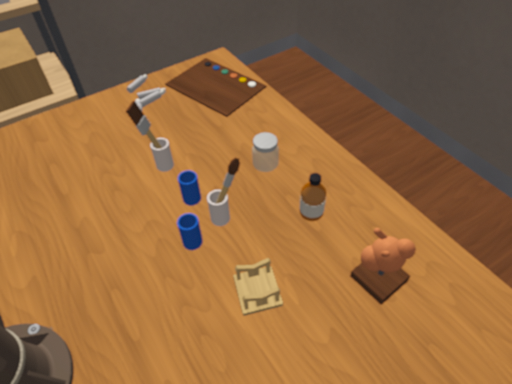

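The top view shows the round brush in the white jar at (241,226), with its head at (246,203). The rest is at (321,240), the flat brush at (125,244), and two blue look-alike jars at (204,236) and (250,260). Next I'll measure these from depth.

```bash
python3 - <<'E'
from h import *
T=np.load("top.npy",allow_pickle=True).item();S=np.load("side.npy",allow_pickle=True).item()
Wt,Ws=cloud(T),cloud(S)
for n,(x0,y0,x1,y1) in dict(brush=(225,190,258,240),rest=(296,216,346,264),flat=(105,225,158,258),bl1=(190,224,217,250),bl2=(238,248,262,274),varn=(265,135,300,170),prim=(190,135,222,170),bronze=(342,125,395,178)).items():
    P=Wt[y0:y1,x0:x1].reshape(-1,3);P=P[P[:,2]>.006]
    print(n,len(P),"min",P.min(0).round(3),"max",P.max(0).round(3),"med",np.median(P,0).round(3))
def fitline(P):
    c=P.mean(0);d=np.linalg.svd(P-c)[2][0];d*=np.sign(d[2]);return c,d
for n,W,(x0,y0,x1,y1) in (("top",Wt,(225,190,258,240)),("side",Ws,(205,150,245,228))):
    P=W[y0:y1,x0:x1].reshape(-1,3);P=P[P[:,2]>.095]
    c,d=fitline(P);s=(P-c)@d
    print(n,len(P),c.round(4),d.round(3),(c+d*s.min()).round(4),(c+d*s.max()).round(4))
    J=W[y0:y1,x0:x1].reshape(-1,3);J=J[(J[:,2]>.074)&(J[:,2]<.09)]; print("rim",J.min(0).round(3),J.max(0).round(3))
# rest
P=Wt[216:264,296:346].reshape(-1,3);P=P[(P[:,2]>.006)]
pl=P[P[:,2]<.02]; hi=P[P[:,2]>.035]
for q in (P,hi): 
    r=cv2.minAreaRect(q[:,:2].astype(np.float32));print(r, cv2.boxPoints(r).round(3).tolist())
c,d=fitline(np.c_[hi[:,:2],hi[:,2]*0]);print(len(hi))
R,t,K=cam(T);print("top dirs px->world", (Wt[240,330]-Wt[240,320]).round(3),(Wt[250,320]-Wt[240,320]).round(3))
im=np.vstack([cv2.resize(T["img"][180:280,170:350],(720,400),interpolation=2)]);cv2.imwrite("pics/c1.png",im)
im=cv2.resize(S["img"][150:320,170:300],(458,600),interpolation=2);cv2.imwrite("pics/c2.png",im)
E
```

```text
brush 464 min [0.506 0.081 0.006] max [0.635 0.158 0.206] med [0.541 0.105 0.081]
rest 1116 min [ 0.436 -0.169  0.006] max [ 0.557 -0.044  0.065] med [ 0.497 -0.103  0.013]
flat 745 min [0.448 0.333 0.006] max [0.53  0.478 0.202] med [0.484 0.372 0.111]
bl1 333 min [0.48  0.181 0.006] max [0.541 0.25  0.088] med [0.505 0.211 0.041]
bl2 288 min [0.419 0.062 0.006] max [0.473 0.122 0.086] med [0.444 0.092 0.015]
varn 517 min [ 0.695 -0.038  0.006] max [0.791 0.04  0.138] med [0.714 0.002 0.089]
prim 678 min [0.694 0.17  0.006] max [0.786 0.249 0.092] med [0.721 0.202 0.083]
bronze 1372 min [ 0.67  -0.314  0.006] max [ 0.82  -0.169  0.156] med [ 0.719 -0.216  0.108]
top 172 [0.5608 0.0976 0.1616] [ 0.325 -0.143  0.935] [0.538  0.1076 0.096 ] [0.5764 0.0907 0.2065]
rim [0.508 0.09  0.074] [0.555 0.134 0.087]
side 323 [0.5635 0.0932 0.1559] [ 0.303 -0.145  0.942] [0.5434 0.1028 0.0936] [0.5791 0.0857 0.2045]
rim [0.511 0.088 0.074] [0.557 0.139 0.09 ]
((0.49770981073379517, -0.10506738722324371), (0.12458016723394394, 0.12208317965269089), 87.92420196533203) [[0.4339999854564667, -0.16500000655651093], [0.5559999942779541, -0.17000000178813934], [0.5609999895095825, -0.04500000178813934], [0.4390000104904175, -0.04100000113248825]]
((0.49730196595191956, -0.10299275815486908), (0.07846706360578537, 0.07843787223100662), 70.69011688232422) [[0.44699999690055847, -0.12700000405311584], [0.5210000276565552, -0.15299999713897705], [0.546999990940094, -0.07900000363588333], [0.4729999899864197, -0.05299999937415123]]
212
top dirs px->world [ 0.    -0.027 -0.001] [-0.027  0.    -0.002]
```

View pics/c1.png

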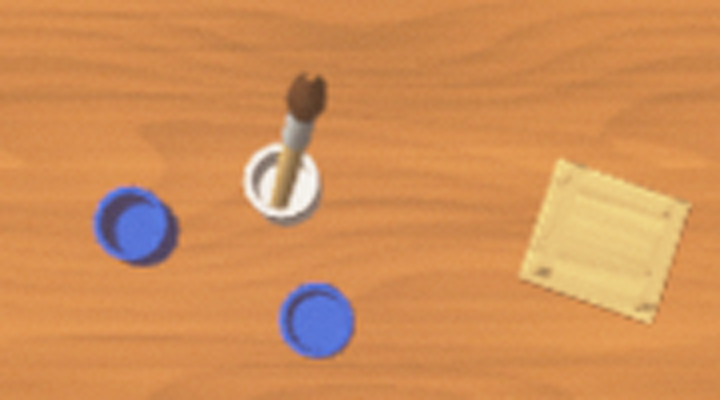

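The crop shows the rest turned by about 20 degrees. The height map should tell me which way its supports run.

```bash
python3 - <<'E'
from h import *
T=np.load("top.npy",allow_pickle=True).item();S=np.load("side.npy",allow_pickle=True).item()
Wt,Ws=cloud(T),cloud(S)
P=np.vstack([Wt[210:270,290:350].reshape(-1,3),Ws[250:325,225:295].reshape(-1,3)]);src=np.r_[np.zeros(3600),np.ones(75*70)]
pl=P[(P[:,2]>.007)&(P[:,2]<.016)]
for lo,hi in ((.008,.016),(.03,.07)):
  for k in (0,1):
    q=P[(P[:,2]>lo)&(P[:,2]<hi)&(src==k)];r=cv2.minAreaRect(q[:,:2].astype(np.float32));print(lo,k,len(q),r)
c=np.array([.497,-.1045])
a=np.radians(-19.3); R=np.array([[np.cos(a),-np.sin(a)],[np.sin(a),np.cos(a)]])
L=(P[:,:2]-c)@R   # col0 along R@[1,0]
for k in (0,1):
  m=(src==k)
  G=np.zeros((12,12),int)
  for l,z in zip(L[m],P[m,2]):
    if np.isnan(z):continue
    i,j=np.floor((l+.054)/.009).astype(int)
    if 0<=i<12 and 0<=j<12: G[i,j]=max(G[i,j],round(z*1000))
  print(G)
E
```

```text
0.008 0 754 ((0.47955262660980225, -0.09575206786394119), (0.09558781236410141, 0.1242770105600357), 70.95885467529297)
0.008 1 1173 ((0.5001978874206543, -0.10246508568525314), (0.09538169205188751, 0.08611279726028442), 70.73625946044922)
0.03 0 219 ((0.49730196595191956, -0.10299275815486908), (0.07846706360578537, 0.07843787223100662), 70.69011688232422)
0.03 1 581 ((0.5006438493728638, -0.10203690081834793), (0.08094936609268188, 0.07780473679304123), 70.65093231201172)
[[ 6  5  3  2  3  6  3  5  4  5  2  3]
 [12 56 59 15 16 15 15 17 14 56 57 14]
 [ 7 56 64 15 16 16 18 19 16 61 62 16]
 [10 58 59 15 17 16 15 19 17 60 55 12]
 [ 7 51 55 16 15 14 16 17 15 55 58 13]
 [ 3 49 55 17 15 14 18 18 17 52 52 18]
 [ 5 46 54 14 15 16 15 15 16 53 54 14]
 [ 5 56 58 19 18 12 16 16 19 59 52 18]
 [ 9 57 58 16 17 16 20 16 15 60 58 13]
 [ 9 56 62 18 19 17 16 14 17 62 65 15]
 [ 7 15 53 16 16 15 14 16 17 47 54 12]
 [ 4  5  5  6  4  5  5  3  4  4  4  5]]
[[ 4  3  3  1  2  2  3  4  3  1  2  1]
 [ 4 15 51 13 14 14 12 13 14 14 49 12]
 [ 2 61 60 13 12 14 15 13 14 60 61 11]
 [ 3 15 60 13  0 14 14 14 14 58 59 13]
 [ 2 16 55 14  0 15 16 15 14 57 55 14]
 [ 3 33 52 50  0 15 15 15 14 50 51  0]
 [ 2 50 50  0  0 14 15 14 16 49 50  0]
 [ 2 51 54 49  0 14 14 15 13 52 53  0]
 [ 3 57 57 13  0 13 15 14 15 57 58 13]
 [ 3 63 61 14  0 14 14 15 14 60 62 11]
 [ 1 15 61 13  0 15 15 14 15 62 57 11]
 [ 2  2  8  3  2  3  2 12 10 10 11  8]]
```

View pics/c2.png

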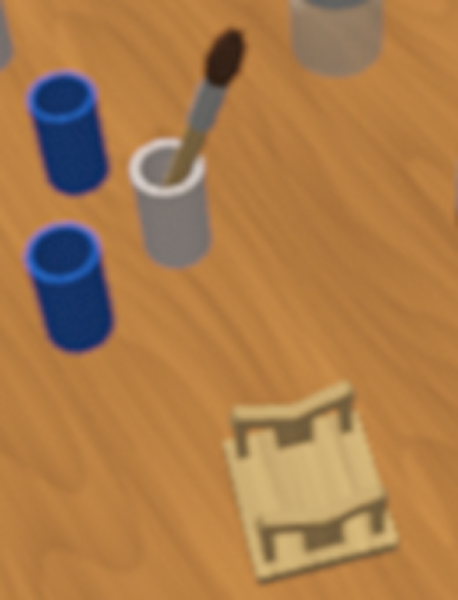

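The rest's long axis has azimuth about 70.7° and its centre is at (0.499,-0.103). The brush leans away from the robot, so I'll approach with a forward-tilted tool.

```bash
cat >> h.py <<'E'
from scipy.spatial.transform import Rotation as Ro
def tool(az_deg,tilt_deg):
    "tool z tilted by tilt from down towards azimuth az; x horizontal at az+90"
    a,T=np.radians([az_deg,tilt_deg])
    z=np.array([np.sin(T)*np.cos(a),np.sin(T)*np.sin(a),-np.cos(T)]); x=np.array([-np.sin(a),np.cos(a),0])
    return np.c_[x,np.cross(z,x),z]
def rel(R,tcp):
    o=arm.observe(); R0=Ro.from_rotvec(o["ee_rot"]).as_matrix()
    return ((R0.T@(np.array(tcp)-o["position"]))*1000).round(1), Ro.from_matrix(R0.T@R).as_rotvec().round(3)
def state():
    o=arm.observe(); R0=Ro.from_rotvec(o["ee_rot"]).as_matrix(); print(round(o["clock"],2),"tcp",o["position"].round(4),"q",o["joints"].round(2),"F",o["force"].round(1),"w",round(o["width"],3)); print(R0.round(3)); return o,R0
E
python3 - <<'E'
from h import *
f=np.array([.560,.1005,.144])
for T in (45,):
    R=tool(-24.6,T); print(T,R.round(3)); print(rel(R,f+R[:,2]*.019-R[:,2]*.12+[0,0,.05]))
o,R0=state(); print((R0.T@[0,0,.15]*1000).round())
E
```

```text
45 [[ 0.416  0.643  0.643]
 [ 0.909 -0.294 -0.294]
 [ 0.     0.707 -0.707]]
(array([-359.6,  437.7,  -38.7]), array([-0.784, -0.056,  0.134]))
0.6 tcp [0.1774 0.5993 0.2268] q [-1.39  0.43  0.02  1.57 -0.01  1.13 -0.08] F [-0.9 -0.   0.1] w 0.996
[[ 0.284  0.959  0.   ]
 [ 0.959 -0.284  0.   ]
 [ 0.     0.    -1.   ]]
[   0.    0. -150.]
```

Call:
play_rows([
  [1,0,0,-60,0,0,0],
  [1,0,0,-110,0,0,0],
  [1,-60,50,-130,0,0,0],
  [1,-360,438,-110,-0.78,-0.06,0.13],
  [1,-360,438,-110,-0.78,-0.06,0.13],
  [1,-360,438,-110,-0.78,-0.06,0.13],
  [1,-360,438,-110,-0.78,-0.06,0.13],
  [1,-360,438,-110,-0.78,-0.06,0.13],
  [1,-360,438,-110,-0.78,-0.06,0.13],
  [1,-360,438,-110,-0.78,-0.06,0.13],
])

```text
clock: 1.6
position: [0.3965, 0.2695, 0.3383]
ee_rot: [2.035, 1.32, 0.536]
force: [2.2, -0.8, 0.8]
width: 1.003
```

Call:
play_rows([
  [1,0,0,0,0,0,0],
  [1,0,0,0,0,0,0],
])

```text
clock: 1.8
position: [0.3967, 0.2686, 0.3384]
ee_rot: [2.037, 1.319, 0.535]
force: [-0.6, -0.4, 0.1]
width: 0.998
```

```bash
python3 - <<'E'
from h import *
state()
f=np.array([.560,.1005,.144]);R=tool(-24.6,45); print(rel(R,f+R[:,2]*.019-R[:,2]*.1))
E
```

```text
1.8 tcp [0.3967 0.2686 0.3384] q [-1.46  0.07  0.17  2.06  0.8   1.28 -0.49] F [-0.6 -0.4  0.1] w 0.998
[[ 0.412  0.648  0.64 ]
 [ 0.911 -0.288 -0.296]
 [-0.007  0.705 -0.709]]
(array([-84.5,  16.9, 211.1]), array([-0.003,  0.002,  0.008]))
```

Call:
play_rows([
  [1,-84,17,60,0,0,0.01],
  [1,-84,17,120,0,0,0.01],
  [1,-84,17,120,0,0,0.01],
  [1,-84,17,180,0,0,0.01],
  [1,-84,17,211,0,0,0.01],
  [1,-84,17,211,0,0,0.01],
  [1,-84,17,211,0,0,0.01],
  [1,-84,17,211,0,0,0.01],
])

```text
clock: 2.6
position: [0.5082, 0.1267, 0.2022]
ee_rot: [2.044, 1.31, 0.542]
force: [-0.9, 0.3, 0.6]
width: 1.003
```

```bash
python3 - <<'E'
from h import *
o,R0=state()
f=np.array([.560,.1005,.144]);R=tool(-24.6,45); print(rel(R,f+R[:,2]*.019))
p=arm.get_image("wrist"); W=cloud(p)
im=p["img"].copy(); 
d=np.array([.314,-.144,.938])
for s in (-.02,0,.02,.065):
    u=proj(p,f+d*s)[0]; print(s,u.round()); cv2.circle(im,tuple(int(round(v)) for v in u),3,(0,0,255),1)
m=(W[...,2]>.10)&(W[...,2]<.22)&(abs(W[...,0]-.56)<.06)&(abs(W[...,1]-.1)<.06)
P=W[m];print(len(P))
for z0 in np.arange(.1,.21,.015):
    q=P[abs(P[:,2]-z0)<.004]
    if len(q)>3: print(z0.round(3),len(q),((q.min(0)+q.max(0))/2).round(4),(R.T@q.T).T.min(0).round(3),(R.T@q.T).T.max(0).round(3))
cv2.imwrite("pics/w1.png",im)
E
```

```text
2.6 tcp [0.5082 0.1267 0.2022] q [-1.2   0.21  0.39  2.36  1.21  0.71 -0.69] F [-0.9  0.3  0.6] w 1.003
[[ 0.417  0.644  0.642]
 [ 0.909 -0.296 -0.294]
 [ 0.001  0.706 -0.709]]
(array([-2.300e+00,  1.000e-01,  1.012e+02]), array([-0.002, -0.   , -0.001]))
-0.02 [251. 173.]
0 [251. 195.]
0.02 [251. 217.]
0.065 [251. 270.]
2068
0.1 70 [0.5467 0.1074 0.1021] [0.318 0.386 0.243] [0.333 0.395 0.25 ]
0.115 148 [0.5508 0.1055 0.115 ] [0.318 0.397 0.236] [0.333 0.409 0.245]
0.13 188 [0.5548 0.1026 0.13  ] [0.316 0.411 0.228] [0.334 0.425 0.239]
0.145 183 [0.5606 0.1004 0.145 ] [0.317 0.426 0.221] [0.334 0.439 0.232]
0.16 186 [0.5649 0.0975 0.16  ] [0.316 0.439 0.215] [0.335 0.452 0.225]
0.175 258 [0.5696 0.0971 0.175 ] [0.314 0.451 0.205] [0.337 0.465 0.218]
0.19 33 [0.5691 0.0966 0.1868] [0.317 0.466 0.203] [0.333 0.47  0.207]
```

View pics/w1.png

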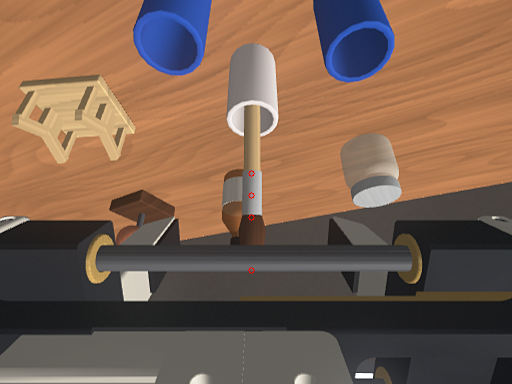

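The ferrule sits at rows 170–217 in the wrist view, centred between the jaws and matching the projection. I'll advance and grip.

Call:
play_rows([
  [1,-1,0,30,0,0,0],
  [1,-1,0,60,0,0,0],
  [1,-1,0,85,0,0,0],
  [1,-1,0,102,0,0,0],
  [1,-1,0,102,0,0,0],
  [1,-1,0,102,0,0,0],
])

```text
clock: 3.25
position: [0.5731, 0.0971, 0.1308]
ee_rot: [2.044, 1.311, 0.545]
force: [0.2, -0.4, 0.1]
width: 0.998
```

Call:
play_rows([
  [-1,0,0,0,0,0,0],
  [-1,0,0,0,0,0,0],
  [-1,0,0,0,0,0,0],
  [-1,0,0,0,0,0,0],
  [-1,0,0,0,0,0,0],
  [-1,0,0,0,0,0,0],
  [-1,0,0,0,0,0,0],
  [-1,0,0,0,0,0,0],
], force=35)

```text
clock: 4.05
position: [0.5732, 0.097, 0.1308]
ee_rot: [2.044, 1.311, 0.545]
force: [-0.1, 0.3, 0.3]
width: 0.354
```

```bash
python3 - <<'E'
from h import *
o,R0=state()
b=np.array([.314,-.144,.938]);b/=np.linalg.norm(b);print("lift",(R0.T@b*112).round())
E
```

```text
4.05 tcp [0.5732 0.097  0.1308] q [-1.04  0.43  0.45  2.36  1.61  0.49 -1.03] F [-0.1  0.3  0.3] w 0.354
[[ 0.416  0.643  0.643]
 [ 0.909 -0.296 -0.292]
 [ 0.003  0.706 -0.708]]
lift [  0. 102. -47.]
```

Call:
play_rows([
  [-1,0,0,0,0,0,0],
  [-1,0,0,0,0,0,0],
  [-1,0,0,0,0,0,0],
  [-1,0,0,0,0,0,0],
  [-1,0,0,0,0,0,0],
  [-1,0,0,0,0,0,0],
])

```text
clock: 4.65
position: [0.5731, 0.097, 0.1307]
ee_rot: [2.044, 1.311, 0.545]
force: [-0.2, 0.8, 1.3]
width: 0.184
```

Call:
play_rows([
  [-1,0,11,-5,0,0,0],
  [-1,0,24,-11,0,0,0],
  [-1,0,40,-18,0,0,0],
  [-1,0,56,-26,0,0,0],
  [-1,0,72,-33,0,0,0],
  [-1,0,88,-40,0,0,0],
  [-1,0,104,-47,0,0,0],
  [-1,0,110,-50,0,0,0],
  [-1,0,110,-50,0,0,0],
])

```text
clock: 5.55
position: [0.6123, 0.0788, 0.2448]
ee_rot: [2.045, 1.309, 0.547]
force: [-0.8, 0.6, -0.8]
width: 0.183
```

```bash
python3 - <<'E'
from h import *
o,R0=state()
g=o["position"]-R0[:,2]*.019; print("grasp",g)
for n in ("top","side"):
    p=arm.get_image(n); W=cloud(p); im=p["img"]
    cv2.imwrite(f"pics/{n}1.png",cv2.resize(im[100:300,150:400],(750,600)))
p=arm.get_image("wrist"); W=cloud(p); b=np.array([.314,-.144,.938])
L=(W-g)@R0
m=(abs(L[...,0])<.02)&(L[...,1]<-.012)&(L[...,1]>-.14)&(abs(L[...,2])<.1)
P=L[m];print(len(P))
for y in np.arange(-.13,-.0,.015):
    q=P[abs(P[:,1]-y)<.005]
    if len(q)>3: print(y.round(3),len(q),np.median(q,0).round(4),q.min(0).round(3),q.max(0).round(3))
cv2.imwrite("pics/w2.png",p["img"])
E
```

```text
5.55 tcp [0.6123 0.0788 0.2448] q [-1.01  0.22  0.5   2.2   1.15  0.57 -0.36] F [-0.8  0.6 -0.8] w 0.183
[[ 0.417  0.642  0.643]
 [ 0.909 -0.298 -0.291]
 [ 0.005  0.706 -0.708]]
grasp [0.60004301 0.08428922 0.25821847]
26511
-0.13 42 [-0.0011 -0.126   0.0572] [-0.006 -0.127  0.056] [ 0.003 -0.125  0.061]
-0.115 316 [-0.0011 -0.1147  0.0513] [-0.008 -0.12   0.047] [ 0.006 -0.11   0.059]
-0.1 360 [-0.001  -0.0999  0.0439] [-0.008 -0.105  0.04 ] [ 0.006 -0.095  0.052]
-0.085 405 [-0.0004 -0.0849  0.0365] [-0.008 -0.09   0.031] [ 0.006 -0.08   0.044]
-0.07 443 [-0.0003 -0.07    0.0292] [-0.008 -0.075  0.025] [ 0.007 -0.065  0.039]
-0.055 474 [-0.0003 -0.055   0.022 ] [-0.008 -0.06   0.017] [ 0.007 -0.05   0.03 ]
-0.04 2690 [-0.0008 -0.0371 -0.0617] [-0.02  -0.045 -0.071] [ 0.02  -0.035  0.025]
-0.025 17054 [-0.0005 -0.0266 -0.087 ] [-0.02  -0.03  -0.099] [ 0.02  -0.02   0.017]
-0.01 652 [ 0.001  -0.0124  0.0004] [-0.018 -0.015 -0.06 ] [ 0.019 -0.012  0.02 ]
```

View pics/side1.png

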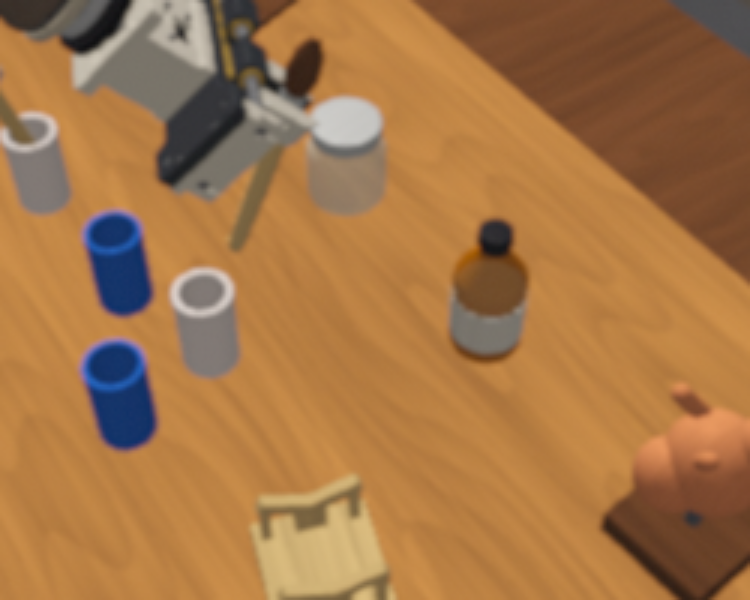

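The side view shows the brush held clear of the jar, which is still standing with its rim at (203,292). The brush's tilt in the tool frame is known, so I can compute the laying pose.

```bash
python3 - <<'E'
from h import *
o,R0=state()
R=tool(-109.3,-26.1)
for z in (.20,.055): print(rel(R,np.array([.476,-.1686,z])+R[:,2]*.019))
print((R0.T@[0,0,80]).round(), (R0.T@[-60,-130,80]).round(), (R@[0,.898,-.44]).round(3))
E
```

```text
5.7 tcp [0.6113 0.0789 0.2431] q [-1.01  0.22  0.5   2.2   1.15  0.57 -0.36] F [-0.1 -0.4 -1. ] w 0.186
[[ 0.416  0.644  0.642]
 [ 0.909 -0.296 -0.292]
 [ 0.002  0.705 -0.709]]
(array([-273.2,  -56.9,   27.6]), array([ 0.992, -0.256,  1.54 ]))
(array([-273.5, -159.1,  130.3]), array([ 0.992, -0.256,  1.54 ]))
[  0.  56. -57.] [-143.   56.  -57.] [-0.331 -0.944  0.   ]
```

Call:
play_rows([
  [-1,0,30,-30,0,0,0],
  [-1,0,56,-57,0,0,0],
  [-1,-25,56,-57,0.1,-0.02,0.15],
  [-1,-55,54,-55,0.17,-0.05,0.27],
  [-1,-85,50,-52,0.25,-0.07,0.39],
  [-1,-115,44,-48,0.33,-0.09,0.51],
  [-1,-145,38,-45,0.41,-0.11,0.63],
  [-1,-175,30,-42,0.48,-0.13,0.75],
  [-1,-205,22,-38,0.56,-0.15,0.87],
  [-1,-235,14,-35,0.64,-0.17,0.99],
])

```text
clock: 6.7
position: [0.4996, -0.1289, 0.277]
ee_rot: [-3.057, -0.265, -0.333]
force: [-0.4, -1.0, -1.0]
width: 0.189
```

```bash
python3 - <<'E'
from h import *
o,R0=state()
R=tool(-109.3,-26.1)
print(rel(R,np.array([.476,-.1686,.20])+R[:,2]*.019))
E
```

```text
6.7 tcp [ 0.4996 -0.1289  0.277 ] q [-0.51  0.11  0.85  1.96 -0.27  0.95  0.63] F [-0.4 -1.  -1. ] w 0.189
[[ 0.962  0.176  0.209]
 [ 0.164 -0.984  0.073]
 [ 0.218 -0.036 -0.975]]
(array([-45.8,  31.1,  85. ]), array([ 0.352, -0.087,  0.544]))
```

Call:
play_rows([
  [-1,-20,15,20,0.07,-0.02,0.11],
  [-1,-46,31,40,0.14,-0.03,0.22],
  [-1,-46,31,50,0.21,-0.05,0.33],
  [-1,-46,31,60,0.28,-0.07,0.44],
  [-1,-46,31,70,0.352,-0.087,0.544],
  [-1,-46,31,85,0.352,-0.087,0.544],
  [-1,-46,31,85,0.352,-0.087,0.544],
  [-1,-46,31,85,0.352,-0.087,0.544],
  [-1,-46,31,85,0.352,-0.087,0.544],
])

```text
clock: 7.6
position: [0.4788, -0.1599, 0.1836]
ee_rot: [-2.654, 0.448, -0.105]
force: [0.3, -0.2, -1.0]
width: 0.182
```

```bash
cat > chk.py <<'E'
from h import *
o,R0=state(); g=o["position"]-R0[:,2]*.019
R=tool(-109.3,-26.1)
for z in (.10,.055): print(z,rel(R,np.array([.476,-.1686,z])+R[:,2]*.019))
u=np.array([.3305,.944,0]);v=np.array([-.944,.3305,0]);c=np.array([.499,-.1025,0])
for n in ("top","side"):
    p=arm.get_image(n); W=cloud(p)-c
    X=np.stack([W@u,W@v,W[...,2]],-1)
    lo=g[2]-.04 if g[2]>.11 else .064
    print(n,"grasp rest frame",((g-c)@np.c_[u,v,[0,0,1]]).round(4))
    for x in np.arange(-.05,.08,.0125):
        m=(abs(X[...,0]-x)<.006)&(abs(X[...,1])<.025)&(X[...,2]>lo)&(X[...,2]<g[2]+.03)
        q=X[m]
        if len(q)>2: print(x.round(3),len(q),"y",q[:,1].min().round(4),q[:,1].max().round(4),"z",np.median(q[:,2]).round(4),q[:,2].max().round(4))
    cv2.imwrite(f"pics/{n}_{o['clock']:.1f}.png",cv2.resize(p["img"][180:340,200:400] if n=="side" else p["img"][180:300,240:390],(750,600)))
E
python3 chk.py; ls pics
```

```text
7.6 tcp [ 0.4788 -0.1599  0.1836] q [-0.07  0.46  0.84  1.96 -0.81  1.23  0.84] F [ 0.3 -0.2 -1. ] w 0.182
[[ 0.945 -0.294  0.145]
 [-0.328 -0.849  0.415]
 [ 0.001 -0.439 -0.898]]
0.1 (array([ 0.1, 44.9, 90.1]), array([ 0.001, -0.   ,  0.003]))
0.055 (array([1.000e-01, 6.470e+01, 1.306e+02]), array([ 0.001, -0.   ,  0.003]))
top grasp rest frame [-6.920e-02  1.000e-04  2.007e-01]
-0.05 53 y -0.019 0.0151 z 0.2047 0.2109
-0.038 35 y -0.0057 0.0087 z 0.2048 0.2095
-0.025 35 y -0.0055 0.009 z 0.2042 0.2104
-0.013 36 y -0.0065 0.0095 z 0.2043 0.2101
-0.0 35 y -0.0065 0.0091 z 0.2044 0.211
0.012 32 y -0.0057 0.0087 z 0.2046 0.2112
0.025 33 y -0.0056 0.0089 z 0.2051 0.2101
0.037 31 y -0.005 0.0084 z 0.2051 0.2093
0.05 32 y -0.0051 0.0081 z 0.2052 0.2091
0.062 26 y -0.0035 0.0081 z 0.2045 0.2089
side grasp rest frame [-6.920e-02  1.000e-04  2.007e-01]
both.png
c1.png
c2.png
side0.png
side1.png
side_7.6.png
top0.png
top1.png
top_7.6.png
w1.png
w2.png
```

The brush is level, aligned with the rest and centred within 2 mm. I'll lower it now.

Call:
play_rows([
  [-1,0,10,20,0,0,0],
  [-1,0,22,45,0,0,0],
  [-1,0,35,70,0,0,0],
  [-1,0,45,90,0,0,0],
  [-1,0,52,105,0,0,0],
  [-1,0,58,117,0,0,0],
  [-1,0,61,123,0,0,0],
  [-1,0,63,127,0,0,0],
  [-1,0,64,129,0,0,0],
  [-1,0,64,129,0,0,0],
])

```text
clock: 8.7
position: [0.4791, -0.161, 0.0403]
ee_rot: [-2.653, 0.448, -0.107]
force: [-0.1, 0.2, 1.1]
width: 0.185
```

```bash
python3 chk.py
```

```text
8.7 tcp [ 0.4791 -0.161   0.0403] q [ 0.05  0.68  0.7   2.06 -1.05  1.05  1.12] F [-0.1  0.2  1.1] w 0.185
[[ 0.944 -0.294  0.147]
 [-0.329 -0.848  0.415]
 [ 0.002 -0.44  -0.898]]
0.1 (array([ -0.4, -18.9, -38.2]), array([ 0.   , -0.001,  0.003]))
0.055 (array([-0.5,  0.9,  2.2]), array([ 0.   , -0.001,  0.003]))
top grasp rest frame [-0.0701 -0.0006  0.0574]
-0.05 7 y -0.0032 0.0036 z 0.0662 0.0683
-0.038 5 y -0.0029 0.0061 z 0.0661 0.0702
-0.025 6 y -0.0037 0.0012 z 0.0657 0.0665
-0.013 10 y -0.0043 0.0056 z 0.0656 0.0677
-0.0 4 y -0.0031 0.004 z 0.0651 0.0669
0.012 7 y -0.0025 0.0054 z 0.065 0.0685
0.025 7 y -0.0024 0.0045 z 0.066 0.0682
0.037 8 y -0.0047 0.0028 z 0.0648 0.0666
0.05 4 y -0.0012 0.0029 z 0.0644 0.0661
0.062 4 y -0.0015 0.0048 z 0.0659 0.0671
side grasp rest frame [-0.0701 -0.0006  0.0574]
```

Call:
play_rows([
  [-1,0,0.4,0.9,0,0,0],
  [-1,0,0.9,1.8,0,0,0],
  [-1,0,1.3,2.7,0,0,0],
  [-1,0,1.3,2.7,0,0,0],
  [-1,0,1.3,2.7,0,0,0],
])

```text
clock: 9.3
position: [0.4792, -0.1612, 0.038]
ee_rot: [-2.653, 0.448, -0.108]
force: [-2.1, -1.5, 6.9]
width: 0.188
```

Call:
play_rows([
  [0.5,0,0,0,0,0,0],
  [0.5,0,0,0,0,0,0],
  [0.5,0,0,0,0,0,0],
  [0.5,0,0,0,0,0,0],
  [0.5,0,0,0,0,0,0],
  [0.5,0,0,0,0,0,0],
  [0.5,0,0,0,0,0,0],
  [0.5,0,0,0,0,0,0],
  [0.5,0,0,0,0,0,0],
  [0.5,0,0,0,0,0,0],
])

```text
clock: 10.3
position: [0.4792, -0.1613, 0.038]
ee_rot: [-2.653, 0.448, -0.108]
force: [0.3, 0.3, 0.1]
width: 0.75
```

Call:
play_rows([
  [0.5,0,0,-15,0,0,0],
  [0.5,0,0,-35,0,0,0],
  [0.5,0,0,-65,0,0,0],
  [0.5,0,0,-105,0,0,0],
  [0.5,0,0,-150,0,0,0],
  [0.5,0,0,-190,0,0,0],
  [0.5,0,0,-200,0,0,0],
  [0.5,0,0,-200,0,0,0],
  [0.5,0,0,-200,0,0,0],
])

```text
clock: 11.2
position: [0.4495, -0.2435, 0.217]
ee_rot: [-2.652, 0.448, -0.107]
force: [0.6, -0.1, -0.5]
width: 0.748
```

```bash
python3 - <<'E'
from h import *
o,R0=state()
u=np.array([.3305,.944,0]);v=np.array([-.944,.3305,0]);c=np.array([.499,-.1025,0])
for n in ("top","side"):
    p=arm.get_image(n); W=cloud(p)-c; X=np.stack([W@u,W@v,W[...,2]],-1)
    m=(abs(X[...,0])<.16)&(abs(X[...,1])<.026)&(X[...,2]>.048)&(X[...,2]<.085); q=X[m]
    for x in np.arange(-.14,.12,.02):
        k=q[abs(q[:,0]-x)<.008]
        if len(k)>2: print(n,x.round(3),len(k),np.median(k,0).round(4))
    p["img"]; cv2.imwrite(f"pics/{n}_end.png",cv2.resize(p["img"][90:346,80:400],(750,600)))
E
```

```text
11.2 tcp [ 0.4495 -0.2435  0.217 ] q [ 0.09  0.48  0.87  1.84 -0.75  1.37  0.92] F [ 0.6 -0.1 -0.5] w 0.748
[[ 0.944 -0.294  0.147]
 [-0.329 -0.848  0.416]
 [ 0.002 -0.441 -0.898]]
top -0.12 43 [-0.1188 -0.0009  0.0624]
top -0.1 57 [-0.0999 -0.0008  0.0642]
top -0.08 41 [-0.079   0.0007  0.0618]
top -0.06 40 [-0.0599  0.0011  0.0617]
top -0.04 78 [-0.0373  0.0008  0.0572]
top -0.02 38 [-0.02    0.0027  0.0617]
top 0.0 37 [0.0001 0.0039 0.0611]
top 0.02 36 [0.0203 0.0043 0.0619]
top 0.04 66 [0.0362 0.0037 0.0574]
top 0.06 25 [0.058  0.0064 0.0606]
```

View pics/side_end.png

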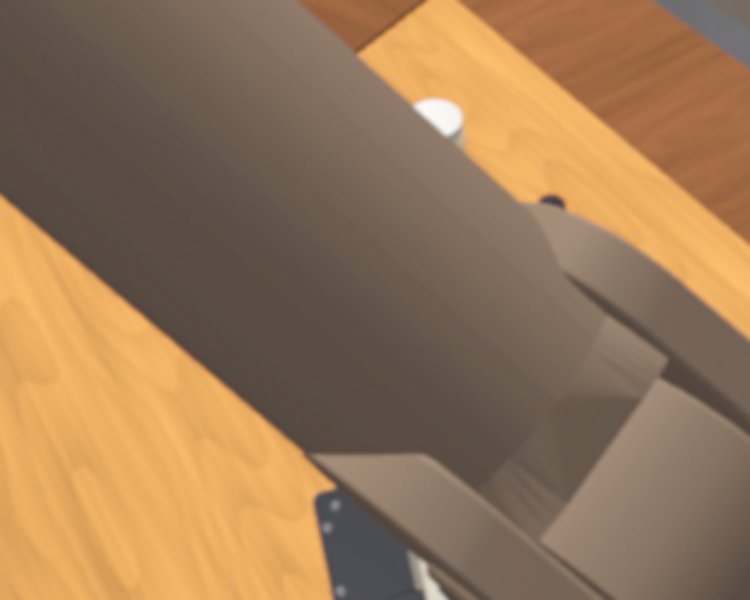

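The arm blocks the side view, so that picture can't confirm anything. The top depth shows the brush level, within 6 mm of the middle line. I'll look at the top picture for the jars.

View pics/top_end.png

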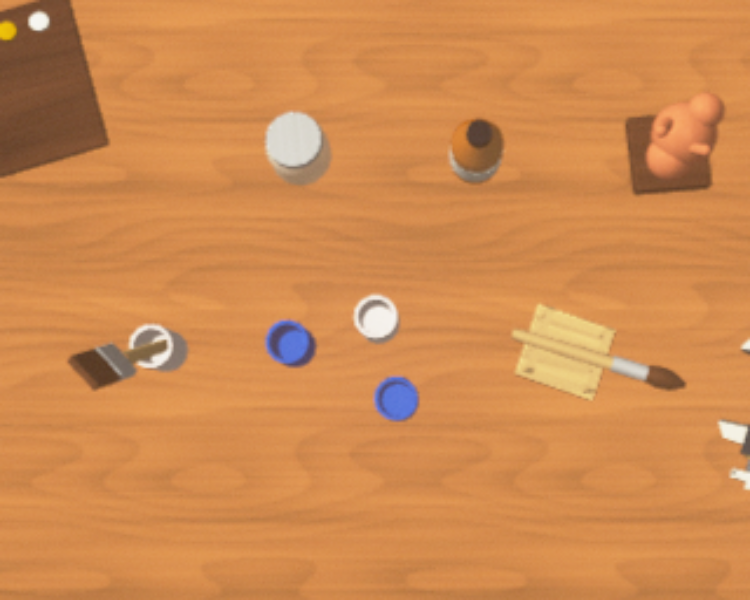

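The brush lies across both supports from (515,335) to (685,380). Its ferrule at (628,368) and its bristles are past one end of the rest, and its foot is past the other. The jar at (376,318) is standing, and nothing else has moved. I'll hand the job in.

```bash
python3 -c "
from cell import arm
print(arm.sign_off())"
```

```text
the job is handed in; nothing more can be done
None
```

The round brush now lies across both supports of the rest, and I handed the job in at about 11.3 s; no verdict was reported. I gripped it by the ferrule, drew it out along its own axis, lowered it level into the valleys, let go and backed the arm away.

- **Brush:** the last top-camera depth shows it level to about 1 degree. It is within about 6 mm of the rest's middle line. The ferrule is about 65 mm past the rest's centre with the bristles free, and the foot sticks out past the other end.
- **Jar:** it stayed standing while the brush came out. By my estimate the foot was about 125 mm above the table with the brush fully lifted, so clear of the 90 mm line.
- **Other things:** in the last top picture the jar, the flat brush in its own jar, the bottle, the low glass jar and the bronze look unmoved.
- **Not confirmed:** the last side picture was blocked by the arm, so the final state rests on the top view alone. I judged the brush still from that one picture. The wrist force was near zero after letting go.

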